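# Find and flag the loose clamp nut on a scooter battery

### The arm

A 7-joint arm with a two-finger parallel gripper is mounted at the origin on the work surface. World frame = base frame: x ahead of the robot, y to its left, z up, the work surface at z = 0. Lengths are in m, angles in rad, forces in N, time in s.
With the tool pointing down it reaches from about 0.35 to 0.9 m from the base axis. Payload 8.1 kg.
Tool frame: the origin (TCP) lies at the very end of the fingers, on their centre line; the grasp point (between the pads) lies 19 mm behind it (arm.tcp_to_grasp is the z of the grasp point in the tool frame, in m); z points along the fingers, y is the line along which they close (so a half turn about z gives the same grasp; the last joint's range is limited). The gripper opens to 92 mm and grips with 3 to 60 N. Pads are 19 mm wide; open, the fingers measure 130 mm over their backs; the gripper's body (75 mm by 190 mm) begins 47 mm behind the grasp point.
Start: joints at [-1.358, 0.434, 0.025, 1.573, -0.012, 1.134, -0.075], TCP at [0.194, 0.594, 0.227] pointing down, gripper open.
Joint ranges: [-2.62, 2.62], [-0.44, 2.09], [-1.27, 1.32], [0.08, 2.57], [-1.32, 4.46], [0.12, 2], [-2.74, 2.74]. Speed limits (rad/s): [2.22, 2.22, 3.01, 3.01, 3.14, 3.14, 3.14].

### API

Orientations are given as a rotation vector (axis times angle).
In Python, from cell import readout, vision, sign_off, arm gives the robot as it stands. The module is installed in compiled form; this text tells all that it offers.
- The arm moves only by the shell command python3 -m creep 'ROWS' [FORCE]. ROWS is JSON, a list of rows, each a list of 5 numbers: the shift along the tool's x, y, z in units of 4 cm (1.0 is 4 cm), then the turn about the tool's z in units of 4 degrees (1.0 is 4 degrees), then the opening, from 0 (shut) to 1 (fully open). A call has 1 to 12 rows; each row shifts and turns the commanded pose from where the row before left it, along the tool's axes as they then stand; what a row does not reach is not made up. A row lasts 1/8 s, in which the tool goes at most 62.5 mm and 10.7 degrees, less where a joint would pass 70% of its speed; a pose out of reach is approached as far as the arm can. A call with a number of a shift or a turn outside -1 to 1 is refused whole. A call with a gripper value outside its range is refused whole. The fingers move at their own pace and stop on an object; FORCE is the grip in N (left out, the last holds). Time passes only in rows, so rows that do not move let the fingers close. It gives the time, the measured TCP pose, the force, the opening and the grip force at its end, in the units of the state.
- readout.observe(): the state, without advancing time (a new reading comes with each control period).
- vision.get_image(name): name is "scene" or "top"; returns a dict with "pixels" (400x640x3 uint8, blue, green, red), "z_map" (400x640 float32, m along the optical axis (not along the pixel's ray), 0 where there is no reading), "camera_matrix" (3x3 intrinsics, pixels), "position" and "rotation" of the camera in the world. Camera axes: x right, y up, looking along -z (the intrinsics and any distortion apply to the point x, -y, -z); pixel columns grow to the right and rows downward; lengths in m; the calibration is good to about 2 mm. A picture is of the moment at which its call begins.
- sign_off(): hands the job in; it is judged then, once.
The state is a dict: "clock": time; "joints": joint angles; "dq": joint speeds; "joint_efforts": joint torques, N m; "position": TCP position; "ee_rot": TCP orientation; "force": force on the tool from outside, world axes, zero at the start; "ft_torque": the same for the moment, N m; "width": opening from 0.0 (shut) to 1.0 (fully open); "gripper_force": force on a finger pad.
Only numpy, scipy, OpenCV 4.12 (cv2) and the standard library are available. Lean on these libraries where they do the work, as an engineer would, in place of code of your own. Each camera call takes 0.05 s, during which the arm holds its last target. There are 200 camera calls.

### The job

One of the three hand nuts that clamp the scooter's battery modules has worked loose. Twist them gently to feel which: a tight nut pushes back at once, springily, and must not be forced (its washer never wound round by more than 10 degrees), while the loose one turns easily; turn that one about an eighth of a turn (45 degrees, either way) and leave it so. Then flag it: put the marker ring over it, gently and flat down on the washer, without leaning on the tray or disturbing the other things on the bench.

Things in the scene. Friction and masses are not known exactly. Their poses are not given: they have to be found in the camera images.
- tray: black battery tray, 330 x 370 mm, walls 42 mm high, fixed to the bench; origin at the centre of its underside, x towards the far side. Three green modules stand side by side in it along y, 112 mm apart, their tops 74 mm over the tray's underside; every module is held by a clamp
- ring: loose grey plastic marker ring standing flat on the bench at the +y side of the tray: outside diameter 60 mm, inside 48 mm, 26 mm high, about 50 g; origin at the centre of its underside, z up
- clamp_a: fixed aluminium clamp bar, 30 mm wide, along x over a module; at its near end a flat round steel washer of 68 mm diameter lies on it under the hand nut. Origin on the nut's upright axis at the washer's top face, 85 mm over the bench; z up. The three clamps look alike; the letters say nothing of order or tightness
- nut_a: black hand nut on clamp_a: steel hub (24 mm across, 8 mm high), on it an upright grip bar 40 mm long (its x), 12 mm thick (its y), 8 to 30 mm above the washer. Origin on the turning axis at the washer's top, z up. Starts up to 40 degrees either way from the clamp bar. If loose it turns either way, over 90 degrees, at about 0.04 N m and stays; if tight it does not turn on its stud
- nut_a_end (a point): +x end of nut_a's grip bar, 20 mm from its axis, 19 mm above the washer
- mark_a (a point): witness mark, a short dark line on the rim of washer a, 34 mm from the nut's axis towards the robot. Stud, washer and nut wind up together like a spring, 1.2 N m per rad (0.02 N m per degree), and spring back; over 11 degrees (about 0.24 N m) the stud is overstrained
- clamp_b: fixed aluminium clamp bar, 30 mm wide, along x over a module; at its near end a flat round steel washer of 68 mm diameter lies on it under the hand nut. Origin on the nut's upright axis at the washer's top face, 85 mm over the bench; z up. The three clamps look alike; the letters say nothing of order or tightness
- nut_b: black hand nut on clamp_b: steel hub (24 mm across, 8 mm high), on it an upright grip bar 40 mm long (its x), 12 mm thick (its y), 8 to 30 mm above the washer. Origin on the turning axis at the washer's top, z up. Starts up to 40 degrees either way from the clamp bar. If loose it turns either way, over 90 degrees, at about 0.04 N m and stays; if tight it does not turn on its stud
- nut_b_end (a point): +x end of nut_b's grip bar, 20 mm from its axis, 19 mm above the washer
- mark_b (a point): witness mark, a short dark line on the rim of washer b, 34 mm from the nut's axis towards the robot. Stud, washer and nut wind up together like a spring, 1.2 N m per rad (0.02 N m per degree), and spring back; over 11 degrees (about 0.24 N m) the stud is overstrained
- clamp_c: fixed aluminium clamp bar, 30 mm wide, along x over a module; at its near end a flat round steel washer of 68 mm diameter lies on it under the hand nut. Origin on the nut's upright axis at the washer's top face, 85 mm over the bench; z up. The three clamps look alike; the letters say nothing of order or tightness
- nut_c: black hand nut on clamp_c: steel hub (24 mm across, 8 mm high), on it an upright grip bar 40 mm long (its x), 12 mm thick (its y), 8 to 30 mm above the washer. Origin on the turning axis at the washer's top, z up. Starts up to 40 degrees either way from the clamp bar. If loose it turns either way, over 90 degrees, at about 0.04 N m and stays; if tight it does not turn on its stud
- nut_c_end (a point): +x end of nut_c's grip bar, 20 mm from its axis, 19 mm above the washer
- mark_c (a point): witness mark, a short dark line on the rim of washer c, 34 mm from the nut's axis towards the robot. Stud, washer and nut wind up together like a spring, 1.2 N m per rad (0.02 N m per degree), and spring back; over 11 degrees (about 0.24 N m) the stud is overstrained
- spray_can: plain aluminium spray can, 52 mm across, 150 mm tall, upright; origin at the centre of its underside; a bystander
- wrench: steel open-ended wrench lying flat, 170 mm long along its x; a bystander
- jar: small jar with a white lid, 60 mm across, 70 mm tall, upright; origin at the centre of its underside; a bystander
Things that resemble listed ones, but are neither listed nor needed, are in the scene too. Of the things that look like the ring, take the one that is farthest to the robot's right at the start.

How it is judged:
On the way, in this order (a step that is already met when the one before it is completed fails the run):
1. a nut (only the loose one can) has been turned by more than 25 degrees from where it was (distance of any of nut_a_end, nut_b_end, nut_c_end from where it was at the start of the episode above 0.0087 m), for 0.1 s.
2. the marker ring lies round the turned nut, flat on its washer (((distance of nut_a_end from where it was at the start of the episode above 0.0087 m and horizontal distance between ring and nut_a below 0.01 m and z of ring in the frame of clamp_a between -0.004 and 0.004 m) or (distance of nut_b_end from where it was at the start of the episode above 0.0087 m and horizontal distance between ring and nut_b below 0.01 m and z of ring in the frame of clamp_b between -0.004 and 0.004 m) or (distance of nut_c_end from where it was at the start of the episode above 0.0087 m and horizontal distance between ring and nut_c below 0.01 m and z of ring in the frame of clamp_c between -0.004 and 0.004 m)) and angle between ring's own z axis and vertical below 0.12 rad), for 0.2 s.
At the end, for the whole second after the job is handed in: Ring round the loose nut, which stands turned by over 25 degrees (bar end moved over 8.7 mm); ring let go and at rest, centre within 10 mm of the nut's axis, underside within 4 mm of the washer, level within 7 degrees; spray can, wrench and jar moved under 30 mm (all of step 2 and linear speed of ring below 0.02 m/s and contact force between ring and the fingers below 0.1 N and distance of each of spray_can, wrench, jar from where it was at the start of the episode below 0.03 m); the robot touches nothing.
It fails at once if a stud was overstrained: its washer was wound round by more than 11.5 degrees (mark moved more than 6.8 mm) (distance of any of mark_a, mark_b, mark_c from where it was at the start of the episode above 0.0068 m).
It fails at once if the ring was pressed or dropped on a clamp or nut with more than 30 N (contact force between ring and clamp_a above 30 N or contact force between ring and clamp_b above 30 N or contact force between ring and clamp_c above 30 N).
It fails at once if the gripper or arm leaned on the tray or its modules with more than 20 N (contact force between any of the fingers, the arm and tray above 20 N).
It fails at once if spray can, wrench or jar was shifted by more than 30 mm or tipped (distance of any of spray_can, wrench, jar from where it was at the start of the episode above 0.03 m or angle between any of spray_can, jar's own z axis and vertical above 0.5 rad).
It also fails if it takes over 72 s, if anything falls off the work surface, if the arm or the gripper's body presses on something with over 40 N, if the wrist force passes 120 N, or if a joint passes its speed limit or range.

## Working session

There is one attempt and no reset: what is moved stays moved. The work goes in short steps, Python scripts to look and compute and a shell command to move; the robot and the scene stay as the last step left them, time stands still between calls to the robot, and variables do not carry over. Pictures are saved under pics/ and viewed, at most 10 in all, crops included, and the job is handed in when it is done.

```bash
mkdir -p pics; cat > h.py <<'E'
import numpy as np, cv2
from cell import readout, vision, sign_off, arm
def grab(n):
    d=vision.get_image(n); return d
def cloud(d):
    z=d["z_map"]; K=np.array(d["camera_matrix"]); v,u=np.mgrid[:z.shape[0],:z.shape[1]]
    P=np.stack([(u-K[0,2])/K[0,0]*z,-(v-K[1,2])/K[1,1]*z,-z],-1)
    R=np.array(d["rotation"])
    if R.size==3: R=cv2.Rodrigues(R.astype(float))[0]
    W=P@R.T+np.array(d["position"]); W[z==0]=np.nan
    return W
E
python3 - <<'E'
from h import *
for n in("top","scene"):
    d=grab(n); cv2.imwrite(f"pics/{n}0.png",d["pixels"]); np.savez(f"{n}0.npz",**{k:np.array(v) for k,v in d.items()})
    print(n,d["camera_matrix"],d["position"],d["rotation"])
s=readout.observe();print(s["clock"],s["position"],s["ee_rot"],s["force"],s["ft_torque"],s["width"])
E
```

```text
top [[374.16520368   0.         320.26620521]
 [  0.         374.16520368 196.77401755]
 [  0.           0.           1.        ]] [0.38505788 0.03549409 1.08517321] [ 0.11653756 -0.11143876 -1.58469352]
scene [[391.85312963   0.         318.79443996]
 [  0.         391.85312963 194.39633557]
 [  0.           0.           1.        ]] [1.092546   0.49402363 0.78152073] [0.43427783 0.92100535 2.11234588]
0.1 [0.19399393 0.5936404  0.22602886] [-4.94103551e-01 -3.10235767e+00  2.25007736e-03] [ 0.07299612  0.50761407 -0.48443314] [-0.0171071  -0.01119274  0.00097541] 1.000830014304096
```

View pics/top0.png

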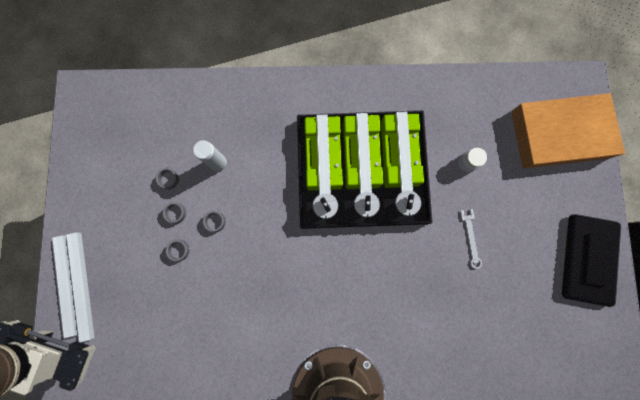

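View pics/scene0.png

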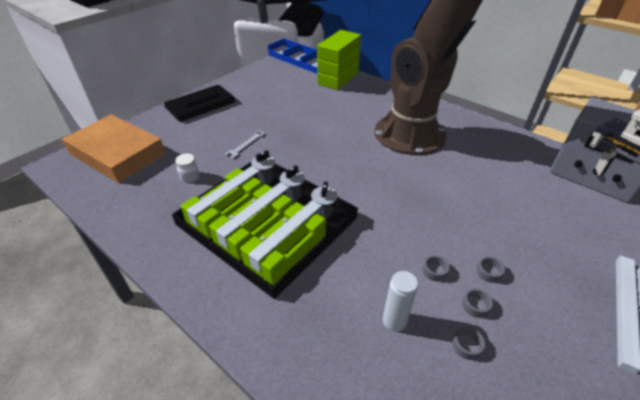

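The top view has +x up and +y to the left. There are four rings near (167,179), (173,213), (177,250) and (214,222), and the last is farthest right. The nuts are at about (325,205), (367,204) and (408,203), the can at (208,152), the jar at (477,158) and the wrench at (471,240).

```bash
cat > m.py <<'E'
from h import *
def ringfit(W,px,pxr):
    m=np.zeros(W.shape[:2],bool); u,v=px; m[v-pxr:v+pxr,u-pxr:u+pxr]=1
    P=W[m]; P=P[(P[:,2]>0.02)&(P[:,2]<0.034)]
    c=cv2.minEnclosingCircle(P[:,:2].astype(np.float32)*1000); return c,len(P),np.median(P[:,2])
def nutfit(W,px,pxr=16):
    m=np.zeros(W.shape[:2],bool); u,v=px; m[v-pxr:v+pxr,u-pxr:u+pxr]=1
    P=W[m]; w=P[(P[:,2]>0.08)&(P[:,2]<0.09)]; g=P[(P[:,2]>0.1045)&(P[:,2]<0.125)]
    r=cv2.minAreaRect(g[:,:2].astype(np.float32)*1000)
    C=g[:,:2]-g[:,:2].mean(0); e,V=np.linalg.eigh(C.T@C); a=np.degrees(np.arctan2(V[1,1],V[0,1]))
    return dict(n=len(g),mean=g.mean(0).round(4),rect=np.round(np.hstack([r[0],r[1],r[2]]),1),ang=round((a+90)%180-90,1),zmax=g[:,2].max().round(4),wash=w.mean(0).round(4),nw=len(w))
E
python3 - <<'E'
from m import *
d=dict(np.load("top0.npz")); W=cloud(d)
for p in[(167,179),(173,213),(177,250),(214,222)]: print(ringfit(W,p,18))
for p in[(325,205),(367,204),(408,203)]: print(nutfit(W,p))
d=dict(np.load("scene0.npz")); V=cloud(d)
print(ringfit(V,(436,267),22))
for p in[(325,195),(292,180),(264,163)]: print(nutfit(V,p,20))
z=d["z_map"]
I=cv2.imread("pics/top0.png")
cv2.imwrite("pics/crop1.png",cv2.resize(I[180:230,295:435],None,fx=5.7,fy=5.7,interpolation=cv2.INTER_CUBIC))
E
```

```text
(((603.9072875976562, 483.1024475097656), 29.983030319213867), 137, np.float64(0.02461687768237164))
(((502.88592529296875, 458.87164306640625), 30.019224166870117), 143, np.float64(0.024871597585253813))
(((395.4417419433594, 446.1741943359375), 30.47211265563965), 137, np.float64(0.024976884335125904))
(((476.4994812011719, 343.310546875), 30.124099731445312), 136, np.float64(0.024824030704700628))
{'n': 71, 'mean': array([0.508 , 0.0247, 0.114 ]), 'rect': array([508.4,  24.5,  39.5,  11.8,  28.3]), 'ang': np.float64(27.3), 'zmax': np.float64(0.1181), 'wash': array([0.5102, 0.0247, 0.0843]), 'nw': 413}
{'n': 78, 'mean': array([ 0.5099, -0.0871,  0.1142]), 'rect': array([510.2, -87.2,  10.8,  39.4,  87.5]), 'ang': np.float64(-1.9), 'zmax': np.float64(0.1189), 'wash': array([ 0.512 , -0.0868,  0.0844]), 'nw': 406}
{'n': 80, 'mean': array([ 0.5119, -0.1982,  0.1137]), 'rect': array([ 512.1, -199. ,   12.5,   38.7,   77.3]), 'ang': np.float64(-13.3), 'zmax': np.float64(0.1184), 'wash': array([ 0.514 , -0.1979,  0.0844]), 'nw': 401}
(((476.7096252441406, 344.26129150390625), 30.650150299072266), 217, np.float64(0.0261672520748939))
{'n': 66, 'mean': array([0.5114, 0.0282, 0.1144]), 'rect': array([509. ,  26.1,  38.2,  11.9,  28.4]), 'ang': np.float64(27.4), 'zmax': np.float64(0.1192), 'wash': array([0.5278, 0.0285, 0.085 ]), 'nw': 440}
{'n': 83, 'mean': array([ 0.5133, -0.0846,  0.1128]), 'rect': array([510.7, -86. ,  14.5,  40.7,  84.4]), 'ang': np.float64(-4.4), 'zmax': np.float64(0.1194), 'wash': array([ 0.5326, -0.0843,  0.0847]), 'nw': 387}
{'n': 80, 'mean': array([ 0.5144, -0.1963,  0.1126]), 'rect': array([ 513.3, -197.8,   14.6,   39.2,   77.5]), 'ang': np.float64(-15.8), 'zmax': np.float64(0.1195), 'wash': array([ 0.5341, -0.1832,  0.085 ]), 'nw': 344}
```

View pics/crop1.png

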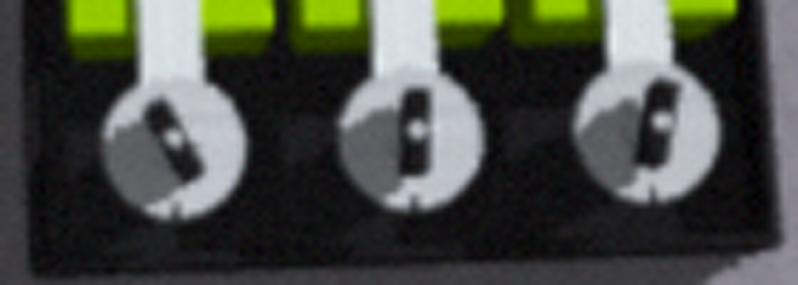

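The crop shows three dark bars with dark witness marks at the bottom of each washer rim (about (178,210), (413,202), (653,193)). Both cameras agree on the sizes: bar about 40 x 12 mm, ring diameter 60 mm. I'll go above the left nut.

```bash
cat > go.py <<'E'
# python3 go.py x y z heading(deg of tool x, mod 180 choose nearest) -> total units in present tool axes
import sys; from h import *
s=readout.observe(); R=cv2.Rodrigues(np.array(s["ee_rot"],float))[0]; p=np.array(s["position"])
hd=np.degrees(np.arctan2(R[1,0],R[0,0]))
print("t",round(s["clock"],2),"p",p.round(4),"hd",round(hd,1),"tilt",round(np.degrees(np.arccos(-R[2,2])),2),"F",np.round(s["force"],2),"T",np.round(s["ft_torque"],3),"w",round(s["width"],3),"gf",round(s["gripper_force"],2),"j",np.round(s["joints"],2))
if len(sys.argv)>4:
    x,y,z,h=map(float,sys.argv[1:5]); d=R.T@(np.array([x,y,z])-p)/.04
    t=(hd-h+90)%180-90; print("shift units",d.round(3),"norm mm",round(np.linalg.norm(d)*40,1),"turn units",round(t/4,2))
E
python3 -m creep '[[-0.989,-0.924,0,0,1],[-0.989,-0.924,0,0,1],[-0.989,-0.924,0,0,1],[-0.989,-0.924,0,0,1],[-0.989,-0.924,0,0,1],[-0.989,-0.924,0,0,1],[-0.989,-0.924,0,0,1],[-0.989,-0.924,0,0,1],[-0.989,-0.924,0,0,1],[-0.989,-0.924,0,0,1],[-0.989,-0.924,0,0,1],[-0.989,-0.924,0,0,1]]'
python3 -m creep '[[0,0,0,-1,0.5],[0,0,0,-1,0.5],[0,0,0,-1,0.5],[0,0,0,-1,0.5],[0,0,0,-1,0.5],[0,0,0,-1,0.5],[0,0,0,-1,0.5],[0,0,0,-1,0.5],[0,0,0,-1,0.5],[0,0,0,-1,0.5],[0,0,0,-1,0.5],[0,0,0,-0.4,0.4]]'
python3 go.py 0.5085 0.025 0.13 27.5
```

```text
clock: 1.6
position: [0.508, 0.0235, 0.2266]
ee_rot: [-0.494, -3.102, -0.0]
force: [1.2, 0.4, -0.7]
width: 1.001
gripper_force: 0.0
clock: 3.1
position: [0.5073, 0.025, 0.2265]
ee_rot: [0.748, -3.051, -0.0]
force: [0.1, -0.2, 0.1]
width: 0.438
gripper_force: 0.0
t 3.1 p [0.5073 0.025  0.2265] hd -152.4 tilt 0.03 F [ 0.09 -0.18  0.15] T [ 0.03   0.052 -0.022] w 0.438 gf 0.0 j [-0.34  0.24  0.23  1.87 -0.06  1.04  1.97]
shift units [-0.027 -0.015  2.412] norm mm 96.5 turn units 0.01
```

```bash
python3 -m creep '[[0,0,0.8,0,0.4],[0,0,0.8,0,0.4],[0,0,0.8,0,0.4],[0,0,0.6,0,0.4],[0,0,0.26,0,0.4],[0,0,0,0,0.4],[0,0,0,0,0.4]]' 8
python3 go.py
python3 -m creep '[[0,0,0,0,0],[0,0,0,0,0],[0,0,0,0,0],[0,0,0,0,0],[0,0,0,0,0],[0,0,0,0,0]]' 8
python3 go.py 0.5085 0.025 0.096 27.5
```

```text
clock: 3.98
position: [0.5083, 0.0251, 0.0972]
ee_rot: [-0.746, 3.05, -0.0]
force: [0.1, -0.2, -0.3]
width: 0.4
gripper_force: 0.0
t 3.98 p [0.5083 0.0251 0.0972] hd -152.5 tilt 0.08 F [ 0.07 -0.23 -0.25] T [0.09  0.004 0.032] w 0.4 gf 0.0 j [-0.31  0.4   0.2   2.02 -0.12  0.73  2.01]
clock: 4.72
position: [0.5075, 0.0258, 0.0966]
ee_rot: [-0.748, 3.051, 0.001]
force: [-3.0, 4.3, 5.4]
width: 0.129
gripper_force: 8.0
t 4.72 p [0.5075 0.0258 0.0966] hd -152.5 tilt 0.05 F [-2.98  4.31  5.41] T [0.875 0.562 0.018] w 0.129 gf 8.0 j [-0.31  0.41  0.2   2.02 -0.12  0.73  2.01]
shift units [-0.013 -0.029  0.015] norm mm 1.4 turn units 0.01
```

Gripped at about 12 mm, as expected. I'll twist gently by 3° and then 6°.

```bash
python3 -m creep '[[0,0,0,0.4,0],[0,0,0,0.4,0],[0,0,0,0,0]]' >/dev/null; python3 go.py
python3 -m creep '[[0,0,0,0.4,0],[0,0,0,0.4,0],[0,0,0,0,0]]'>/dev/null; python3 go.py
```

```text
t 5.1 p [0.5075 0.0258 0.0966] hd -155.7 tilt 0.05 F [-2.58  3.61  5.63] T [0.814 0.594 0.049] w 0.127 gf 8.0 j [-0.32  0.41  0.21  2.02 -0.13  0.73  1.97]
t 5.47 p [0.5075 0.0258 0.0966] hd -158.9 tilt 0.04 F [-2.27  3.66  5.86] T [0.815 0.552 0.082] w 0.132 gf 8.0 j [-0.33  0.41  0.23  2.02 -0.14  0.73  1.92]
```

```bash
for i in 1 2 3 4; do python3 -m creep '[[0,0,0,0,0]]'>/dev/null; python3 go.py|grep -o 'T.*w'; done; python3 -m creep '[[0,0,0,-0.4,0],[0,0,0,-0.4,0],[0,0,0,-0.4,0],[0,0,0,-0.4,0],[0,0,0,0,0]]'>/dev/null
for i in 1 2 3 4; do python3 go.py|grep -o 'hd.*w';python3 -m creep '[[0,0,0,0,0]]'>/dev/null;  done
```

```text
T [0.923 0.619 0.075] w
T [0.836 0.615 0.049] w
T [0.809 0.563 0.097] w
T [0.825 0.622 0.014] w
hd -152.4 tilt 0.05 F [-3.05  4.1   6.02] T [ 0.896  0.597 -0.026] w
hd -152.5 tilt 0.05 F [-2.55  2.88  5.52] T [ 0.912  0.616 -0.071] w
hd -152.5 tilt 0.05 F [-1.59  3.23  5.9 ] T [ 0.868  0.607 -0.015] w
hd -152.5 tilt 0.05 F [-1.35  4.08  5.67] T [ 0.896  0.598 -0.039] w
```

```bash
python3 -m creep '[[0,0,0,-0.4,0],[0,0,0,-0.4,0],[0,0,0,-0.4,0],[0,0,0,-0.5,0],[0,0,0,0,0]]'>/dev/null
for i in 1 2 3 4 5 6; do python3 go.py|grep -o 'hd.*w';python3 -m creep '[[0,0,0,0,0]]'>/dev/null;  done
```

```text
hd -145.6 tilt 0.05 F [-2.55  4.9   6.49] T [ 0.937  0.621 -0.03 ] w
hd -145.7 tilt 0.05 F [-2.48  3.81  5.63] T [ 0.903  0.639 -0.007] w
hd -145.7 tilt 0.05 F [-2.76  3.07  5.29] T [ 0.857  0.61  -0.053] w
hd -145.7 tilt 0.05 F [-2.68  4.92  5.03] T [ 0.95   0.65  -0.032] w
hd -145.7 tilt 0.05 F [-3.26  3.91  6.52] T [ 0.914  0.66  -0.051] w
hd -145.7 tilt 0.05 F [-2.37  4.01  5.86] T [ 0.923  0.647 -0.094] w
```

The torque holds at about ±0.045 N m in both directions instead of growing with angle, so this nut seems loose. I'll release and confirm with the camera that it stayed turned before going further.

```bash
python3 -m creep '[[0,0,0,0,0.4],[0,0,0,0,0.4],[0,0,-0.8,0,0.4],[0,0,-1,0,0.4],[0,0,-1,0,0.4],[0,0,-1,0,0.4],[0,0,0,0,0.4]]'
python3 - <<'E'
from m import *
d=grab("scene"); V=cloud(d); cv2.imwrite("pics/s2.png",d["pixels"])
for p in[(325,195),(292,180),(264,163)]: print(nutfit(V,p,20))
E
```

```text
clock: 9.35
position: [0.5095, 0.0248, 0.2512]
ee_rot: [-0.924, 2.997, -0.001]
force: [-0.2, -0.3, -2.0]
width: 0.4
gripper_force: 0.0
{'n': 62, 'mean': array([0.5126, 0.0288, 0.1146]), 'rect': array([508.1,  26. ,  40.2,  12.2,  31.6]), 'ang': np.float64(32.3), 'zmax': np.float64(0.1188), 'wash': array([0.5277, 0.0285, 0.0849]), 'nw': 449}
{'n': 83, 'mean': array([ 0.5131, -0.0844,  0.113 ]), 'rect': array([511.8, -85.8,  13.7,  38.8,  87.1]), 'ang': np.float64(-4.9), 'zmax': np.float64(0.1189), 'wash': array([ 0.5333, -0.0841,  0.0848]), 'nw': 391}
{'n': 80, 'mean': array([ 0.5145, -0.1962,  0.1126]), 'rect': array([ 513.1, -197.8,   16.9,   40. ,   69.2]), 'ang': np.float64(-13.3), 'zmax': np.float64(0.1186), 'wash': array([ 0.5345, -0.1831,  0.0849]), 'nw': 346}
```

The bar turned from about 28° to 32° and stayed there, so this nut is loose. I'll regrip, slightly re-centred, and turn it 52° the other way to end at about 45° from where it started.

```bash
python3 go.py 0.5075 0.0263 0.097 34.3
```

```text
t 9.4 p [0.5083 0.0248 0.2493] hd -145.7 tilt 0.16 F [ 0.41  0.44 -0.78] T [ 0.031  0.119 -0.029] w 0.402 gf 0.0 j [-0.32  0.22  0.2   1.83 -0.05  1.09  2.07]
shift units [0.005 0.047 3.808] norm mm 152.3 turn units -0.01
```

```bash
python3 -m creep '[[0,0.05,0.8,0,0.4],[0,0,1,0,0.4],[0,0,1,0,0.4],[0,0,0.7,0,0.4],[0,0,0.3,0,0.4],[0,0,0,0,0.4],[0,0,0,0,0],[0,0,0,0,0],[0,0,0,0,0],[0,0,0,0,0]]' 8
python3 go.py
python3 -m creep '[[0,0,0,0.6,0],[0,0,0,0.6,0],[0,0,0,0.6,0],[0,0,0,0.6,0],[0,0,0,0.6,0],[0,0,0,0.6,0],[0,0,0,0.6,0],[0,0,0,0.6,0],[0,0,0,0.6,0],[0,0,0,0.6,0],[0,0,0,0.6,0],[0,0,0,0,0]]'
python3 go.py
```

```text
clock: 10.65
position: [0.5077, 0.0262, 0.0972]
ee_rot: [-0.925, 3.0, -0.002]
force: [1.7, -3.4, 3.4]
width: 0.129
gripper_force: 8.0
t 10.65 p [0.5077 0.0262 0.0972] hd -145.7 tilt 0.15 F [ 1.65 -3.43  3.39] T [-0.59  -0.427 -0.026] w 0.129 gf 8.0 j [-0.29  0.4   0.17  2.02 -0.1   0.73  2.11]
clock: 12.15
position: [0.5077, 0.026, 0.0971]
ee_rot: [-0.212, 3.132, -0.001]
force: [2.5, -5.1, 6.6]
width: 0.128
gripper_force: 8.0
t 12.15 p [0.5077 0.026  0.0971] hd -172.3 tilt 0.15 F [ 2.54 -5.14  6.59] T [-0.948 -0.583  0.042] w 0.128 gf 8.0 j [-0.38  0.41  0.29  2.02 -0.17  0.73  1.73]
```

```bash
python3 -m creep '[[0,0,0,0.6,0],[0,0,0,0.6,0],[0,0,0,0.6,0],[0,0,0,0.6,0],[0,0,0,0.6,0],[0,0,0,0.6,0],[0,0,0,0.6,0],[0,0,0,0.6,0],[0,0,0,0.6,0],[0,0,0,0.6,0],[0,0,0,0.5,0],[0,0,0,0,0]]'
python3 go.py
python3 -m creep '[[0,0,0,0,0.4],[0,0,0,0,0.4],[0,0,-0.8,0,0.4],[0,0,-1,0,0.5],[0,0,-1,0,0.7],[0,0,-1,0,0.9],[0,0,0,0,0.9]]'
python3 - <<'E'
from m import *
d=grab("scene"); V=cloud(d)
for p in[(325,195),(292,180),(264,163)]: print(nutfit(V,p,20))
E
python3 go.py 0.4766 0.3438 0.2 0
```

```text
clock: 13.65
position: [0.5077, 0.0258, 0.0971]
ee_rot: [0.498, 3.099, -0.0]
force: [2.2, -5.5, 7.3]
width: 0.13
gripper_force: 8.0
t 13.65 p [0.5077 0.0258 0.0971] hd 161.7 tilt 0.15 F [ 2.19 -5.46  7.3 ] T [-1.211 -0.566  0.023] w 0.13 gf 8.0 j [-0.47  0.42  0.42  2.03 -0.25  0.74  1.35]
clock: 14.52
position: [0.5078, 0.0272, 0.2509]
ee_rot: [0.493, 3.098, 0.004]
force: [-0.2, 0.2, -0.3]
width: 0.777
gripper_force: 0.0
{'n': 93, 'mean': array([0.5102, 0.0273, 0.113 ]), 'rect': array([509.1,  25.6,  14.4,  39.6,  75.4]), 'ang': np.float64(-18.8), 'zmax': np.float64(0.1193), 'wash': array([0.5319, 0.0306, 0.0848]), 'nw': 398}
{'n': 82, 'mean': array([ 0.5128, -0.0841,  0.1131]), 'rect': array([510.9, -85.2,  14.1,  38.9,  83.2]), 'ang': np.float64(-5.2), 'zmax': np.float64(0.1186), 'wash': array([ 0.5342, -0.0839,  0.0848]), 'nw': 391}
{'n': 79, 'mean': array([ 0.5148, -0.1962,  0.1128]), 'rect': array([ 513.8, -197.9,   16.6,   39.1,   76.3]), 'ang': np.float64(-14.2), 'zmax': np.float64(0.1182), 'wash': array([ 0.5347, -0.184 ,  0.085 ]), 'nw': 342}
t 14.57 p [0.5067 0.0272 0.2491] hd 161.9 tilt 0.11 F [ 0.03  0.29 -0.04] T [-0.008 -0.017  0.019] w 0.819 gf 0.0 j [-0.56  0.23  0.49  1.85 -0.12  1.09  1.23]
shift units [3.174 7.288 1.234] norm mm 321.8 turn units -4.52
```

The nut is now at about −18°, turned by about 46°, and the others haven't moved. Next is the ring.

```bash
python3 -m creep '[[0.397,0.911,0,0,0.9],[0.397,0.911,0,0,0.9],[0.397,0.911,0,0,0.9],[0.397,0.911,0,0,0.9],[0.397,0.911,0,0,0.9],[0.397,0.911,0,0,0.9],[0.397,0.911,0,0,0.9],[0.397,0.911,0,0,0.9]]'
python3 -m creep '[[0,0,0.4,-1,0.9],[0,0,0.4,-1,0.9],[0,0,0.4,-1,0.9],[0,0,0.4,-1,0.9],[0,0,0.4,-0.5,0.9],[0,0,0,0,0.9]]'
python3 - <<'E'
from m import *
d=grab("scene"); V=cloud(d); cv2.imwrite("pics/s3.png",d["pixels"])
print(ringfit(V,(436,267),22))
P=V[(V[...,2]>.1)&(V[...,2]<.152)&(V[...,1]>.25)&(V[...,0]>.5)]; print(P.min(0),P.max(0),len(P))
E
python3 go.py 0.4766 0.3438 0.006 0
```

```text
clock: 15.58
position: [0.475, 0.3442, 0.2464]
ee_rot: [-0.494, -3.1, 0.003]
force: [-0.0, 1.4, 0.7]
width: 0.9
gripper_force: 0.0
clock: 16.32
position: [0.4751, 0.3425, 0.1662]
ee_rot: [-0.004, -3.139, 0.004]
force: [0.4, 0.8, 0.9]
width: 0.902
gripper_force: 0.0
(((475.5185852050781, 344.28961181640625), 31.160770416259766), 221, np.float64(0.026147198929134308))
[0.62806359 0.31489553 0.10007398] [0.67813971 0.36614186 0.15199294] 776
t 16.38 p [0.4757 0.3429 0.1674] hd 179.8 tilt 0.12 F [-0.55  0.31  0.04] T [0.025 0.003 0.018] w 0.901 gf 0.0 j [-0.9   0.43  0.26  1.76 -0.13  0.97  0.98]
shift units [-0.028  0.028  4.034] norm mm 161.4 turn units -0.04
```

View pics/s3.png

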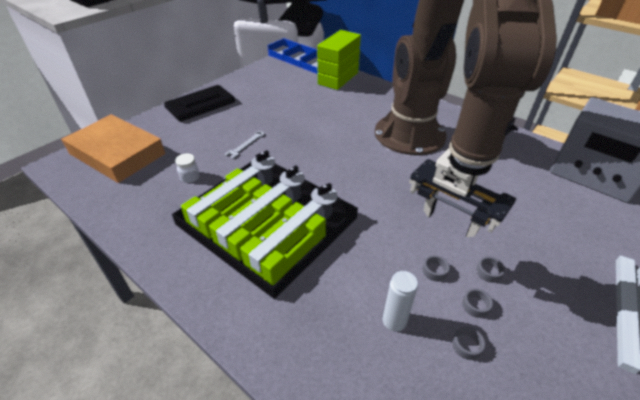

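The gripper hovers over the right-hand ring, which is at (436,267) in this view. The can at (400,300) is well clear. I'll descend and grip.

```bash
python3 -m creep '[[-0.02,0.02,0.8,0,0.9],[0,0,1,0,0.9],[0,0,1,0,0.9],[0,0,0.8,0,0.9],[0,0,0.37,0,0.9],[0,0,0,0,0.9],[0,0,0,0,0.6],[0,0,0,0,0.5],[0,0,0,0,0.5],[0,0,0,0,0.5],[0,0,0,0,0.5]]' 12
python3 go.py
python3 -m creep '[[0,0,-0.4,0,0.5],[0,0,-1,0,0.5],[0,0,-1,0,0.5],[0,0,-1,0,0.5],[0,0,-1,0,0.5],[0,0,0,0,0.5]]'
python3 go.py 0.508 0.0255 0.18 0
```

```text
clock: 17.75
position: [0.4775, 0.3445, 0.0104]
ee_rot: [0.003, 3.141, 0.002]
force: [-0.6, -0.3, 5.9]
width: 0.64
gripper_force: 11.9
t 17.75 p [0.4775 0.3445 0.0104] hd 179.9 tilt 0.08 F [-0.58 -0.26  5.88] T [-0.038  0.213  0.041] w 0.64 gf 11.93 j [-0.86  0.64  0.2   1.88 -0.2   0.64  1.04]
clock: 18.5
position: [0.4787, 0.345, 0.1898]
ee_rot: [0.003, 3.137, 0.007]
force: [-0.5, 0.8, -2.8]
width: 0.642
gripper_force: 11.9
t 18.5 p [0.4787 0.345  0.1898] hd 179.9 tilt 0.38 F [-0.48  0.78 -2.81] T [-0.018 -0.007  0.024] w 0.642 gf 11.92 j [-0.91  0.41  0.27  1.73 -0.13  1.01  0.98]
shift units [-0.747 -7.987  0.212] norm mm 321.0 turn units -0.03
```

```bash
python3 -m creep '[[-0.093,-0.99,0,0,0.5],[-0.093,-1,0,0,0.5],[-0.093,-1,0,0,0.5],[-0.093,-1,0,0,0.5],[-0.093,-1,0,0,0.5],[-0.093,-1,0,0,0.5],[-0.093,-1,0,0,0.5],[-0.093,-1,0.2,0,0.5],[0,0,0.2,0,0.5],[0,0,0,0,0.5],[0,0,0,0,0.5]]'
python3 - <<'E'
from h import *
d=grab("scene"); V=cloud(d); I=d["pixels"]; cv2.imwrite("pics/c4.png",cv2.resize(I[90:240,230:430],None,fx=4,fy=4))
s=readout.observe(); p=np.array(s["position"]); print(p)
# ring top rim in hand: heights TCP+11..+19, near TCP
m=(abs(V[...,0]-p[0])<.04)&(abs(V[...,1]-p[1])<.04)&(V[...,2]>p[2]-.013)&(V[...,2]<p[2]+.02); P=V[m]; print(len(P),P.min(0),P.max(0))
v,u=np.nonzero(m); print(u.min(),u.max(),v.min(),v.max())
E
python3 go.py 0.508 0.0255 0.13 0
```

```text
clock: 19.88
position: [0.5061, 0.0257, 0.1695]
ee_rot: [0.0, -3.141, -0.001]
force: [-0.1, -0.1, -0.9]
width: 0.639
gripper_force: 11.9
[0.50624098 0.02560179 0.16961984]
361 [ 0.47821963 -0.01158553  0.15917445] [0.53583983 0.0639797  0.18959289]
310 335 157 179
t 19.93 p [0.5062 0.0256 0.1696] hd -180.0 tilt 0.02 F [-0.69  1.08 -0.54] T [ 0.044  0.058 -0.015] w 0.636 gf 11.92 j [-0.44  0.31  0.37  1.95 -0.14  0.9   1.56]
shift units [-0.044 -0.003  0.99 ] norm mm 39.7 turn units 0.0
```

View pics/c4.png

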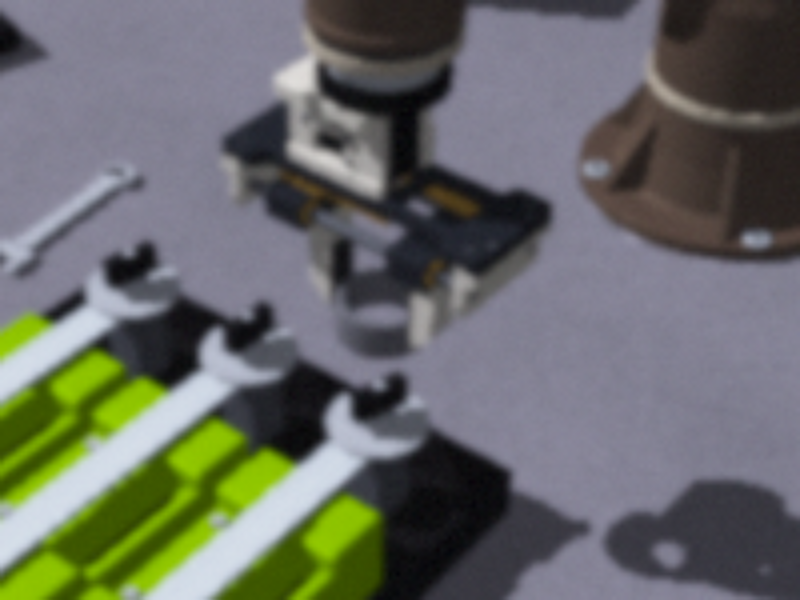

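The ring hangs level in the fingers, directly over the loose nut (crop (375,315), nut at (380,400)). I'll lower it in stages and watch the force.

```bash
python3 -m creep '[[-0.045,0,0.4,0,0.5],[0,0,0.4,0,0.5],[0,0,0.2,0,0.5],[0,0,0,0,0.5]]'; python3 -m creep '[[0,0,0.1,0,0.5],[0,0,0.1,0,0.5],[0,0,0.1,0,0.5],[0,0,0.1,0,0.5],[0,0,0,0,0.5]]'; python3 go.py 0.508 0.0255 0.0955 0
```

```text
clock: 20.42
position: [0.5074, 0.0243, 0.1285]
ee_rot: [-0.003, -3.14, 0.001]
force: [-1.0, -0.2, 0.1]
width: 0.638
gripper_force: 11.9
clock: 21.05
position: [0.5079, 0.0244, 0.1132]
ee_rot: [-0.003, -3.141, 0.0]
force: [-0.0, 0.0, 0.2]
width: 0.633
gripper_force: 11.9
t 21.05 p [0.5079 0.0244 0.1132] hd 179.9 tilt 0.03 F [-0.01  0.02  0.18] T [-0.03   0.029 -0.016] w 0.633 gf 11.92 j [-0.42  0.39  0.34  2.01 -0.18  0.77  1.61]
shift units [-0.003  0.028  0.443] norm mm 17.8 turn units -0.02
```

Past the bar's top with no contact. I'll shift y by +1 mm and go the rest of the way down.

```bash
python3 -m creep '[[0,0.025,0.1,0,0.5],[0,0,0.1,0,0.5],[0,0,0.1,0,0.5],[0,0,0.07,0,0.5],[0,0,0,0,0.5]]'; for i in 1 ; do python3 -m creep '[[0,0,0.03,0,0.5],[0,0,0.02,0,0.5],[0,0,0,0,0.5]]'; done;  python3 go.py 0.508 0.0255 0.0955 0
```

```text
clock: 21.68
position: [0.5079, 0.0254, 0.0985]
ee_rot: [-0.003, -3.141, 0.0]
force: [-0.5, -0.9, -0.1]
width: 0.64
gripper_force: 11.9
clock: 22.05
position: [0.5081, 0.0254, 0.0967]
ee_rot: [0.003, 3.142, 0.0]
force: [0.3, 0.7, -0.5]
width: 0.645
gripper_force: 11.9
t 22.05 p [0.5081 0.0254 0.0967] hd 179.9 tilt 0.0 F [ 0.26  0.71 -0.54] T [0.009 0.06  0.01 ] w 0.645 gf 11.92 j [-0.41  0.41  0.33  2.02 -0.2   0.73  1.62]
shift units [0.003 0.002 0.031] norm mm 1.2 turn units -0.03
```

```bash
python3 -m creep '[[0,0,0.02,0,0.5],[0,0,0,0,0.5]]'; python3 -m creep '[[0,0,0.02,0,0.5],[0,0,0,0,0.5]]';  python3 go.py
```

```text
clock: 22.3
position: [0.508, 0.0254, 0.0959]
ee_rot: [-0.003, -3.142, -0.0]
force: [-0.2, 0.3, -0.9]
width: 0.641
gripper_force: 11.9
clock: 22.55
position: [0.5082, 0.0254, 0.0954]
ee_rot: [0.003, 3.141, 0.0]
force: [-1.2, 0.2, 3.9]
width: 0.639
gripper_force: 11.9
t 22.55 p [0.5082 0.0254 0.0954] hd 179.9 tilt 0.02 F [-1.2   0.25  3.87] T [0.106 0.303 0.043] w 0.639 gf 11.9 j [-0.41  0.42  0.33  2.03 -0.2   0.73  1.62]
```

There is light contact of 4 N with the ring seated. I'll release it, rise and look.

```bash
python3 -m creep '[[0,0,0,0,0.75],[0,0,0,0,0.85],[0,0,0,0,0.85],[0,0,-0.3,0,0.85],[0,0,-1,0,0.85],[0,0,-1,0,0.85],[0,0,-1,0,0.85],[0,0.8,-1,0,0.85],[0.5,1,0,0,0.85],[0.5,1,0,0,0.85],[0.5,1,0,0,0.85],[0,0,0,0,0.85]]'
python3 - <<'E'
from m import *
d=grab("scene"); V=cloud(d); I=d["pixels"]; cv2.imwrite("pics/c5.png",cv2.resize(I[130:250,230:390],None,fx=5,fy=5,interpolation=cv2.INTER_CUBIC))
for n,v in(("scene",V),("top",cloud(grab("top")))):
    P=v[(abs(v[...,0]-.509)<.045)&(abs(v[...,1]-.0255)<.045)&(v[...,2]>.104)&(v[...,2]<.125)]
    if len(P): c=cv2.minEnclosingCircle(P[:,:2].astype(np.float32)*1000);print(n,c,len(P),P[:,2].min(),P[:,2].max())
E
python3 go.py
```

```text
clock: 24.05
position: [0.4467, 0.1808, 0.2679]
ee_rot: [0.007, -3.142, -0.002]
force: [0.4, -0.1, 1.1]
width: 0.851
gripper_force: 0.0
scene ((507.9239501953125, 25.357345581054688), 31.914382934570312) 276 0.10400063627677514 0.11817693136091945
top ((506.5947570800781, 24.28573989868164), 29.758636474609375) 215 0.1046714129282138 0.11946507423388908
t 24.15 p [0.4484 0.1773 0.2678] hd 179.9 tilt 0.04 F [0.05 0.1  1.05] T [0.004 0.017 0.011] w 0.848 gf 0.0 j [-0.74  0.16  0.29  1.87 -0.05  1.12  1.14]
```

View pics/c5.png

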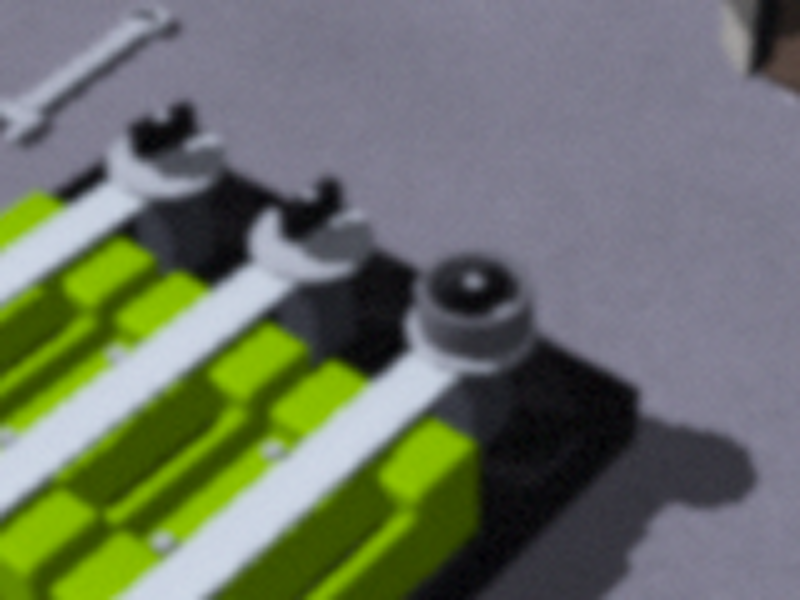

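The crop shows the ring lying flat on the washer around the loose nut (crop (475,310)). Its centre measures within about 2 mm of the nut's axis and the gripper is clear. I'm handing it in.

```bash
python3 -c "
from cell import sign_off
print(sign_off())"
```

```text
the job is handed in; nothing more can be done
None
```

The loose nut was the leftmost of the three (+y side); I turned it about 45° and left the marker ring flat on its washer around it, then handed the job in at about 24 s; no verdict was shown.

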